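# Shift the stock feeder into the marked gear

### The job

Change the gear of the wood feeder: push its selector lever with the fingertips through the H-shaped gate, across into the right-hand leg (as seen from the robot) and fully home into the end slot marked by the round brass boss, without putting it into the slot marked by the bar. Only push the lever, do not take it between the fingers and do not force it through the gate; leave everything else on the bench where it is, and finish with the lever left in its slot.

Things in the scene. Friction and masses are not known exactly. Their poses are not given: they have to be found in the camera images.
- gearbox: Green feeder gearbox, fixed, 200 x 170 mm, place and yaw vary. Origin: on the bench straight below the lever's pivot and the gate's middle; x points away from the robot along the gate's legs, y left, z up. On top a flat steel gate deck, 160 x 140 mm, its top 122 mm above the bench. Rubber rollers on the right (y -135 to -170 mm, top 119 mm), motor on the far side (top 114 mm).
- gate_center (a point): Middle of the gate at the deck's top, 122 mm above the bench, axes as the gearbox. Slots cut in the deck: two legs along x, centred at y = +17 and -17 mm, 19.5 mm wide, each reaching 31 mm either side of the middle; a cross channel along y, 18 mm wide (x -9 to +9 mm), joins them in the middle.
- lever_pivot (a point): Pivot of the lever, inside the gearbox, 45 mm above the bench, axes as the gearbox. With fore tilt f and cross tilt c, a point h along the lever lies h sin f in x, h cos f sin c in y and h cos f cos c in z from here.
- selector_grip (a point): Centre of the lever's handle, on the lever's axis 140 mm from the pivot; z up along the lever. Black round handle, 22 mm dia, from 27 mm below to 27 mm above this point, on a 12 mm dia steel stem. The lever only tilts, cannot be lifted, and stays where it is left. A push of about 2 N at the handle moves it; gate walls and end stops are rigid.
- selector_cross (a joint): Lever tilt across the gate (rad): positive = left (gearbox +y), negative = right; stops at +0.26 (left leg) and -0.26 (right leg). Starts in the left leg. It can change legs only while selector_fore is within about 0.04 of 0.
- selector_fore (a joint): Lever tilt along the legs (rad): positive = away from the robot (gearbox +x), 0 = in line with the cross channel; end stops at +0.30 (far slots) and -0.30 (near slots). Starts anywhere between the stops.
- boss_round: Round brass boss, 30 mm dia, 6 mm high, fixed on the deck just beyond one end of the right-hand leg: the slot at that end is the one wanted. Origin: centre of its underside; in gearbox axes it sits at x = +56 mm (far end) or -56 mm (near end), y = -22 mm.
- boss_bar: Rectangular brass bar, 9 x 54 mm (long side across the gate), 6 mm high, on the deck beyond the other end of the right-hand leg: the slot to keep out of. Origin: centre of its underside.
- hex_key: Bystander, loose: a dark steel hex key, 68 x 30 x 8 mm, lying on the left part of the gate deck; origin in it at its underside or middle. Leave it alone.
- offcut: Bystander, loose: a wood offcut, 50 x 40 x 19 mm, on the board under the feeder's rollers; origin in it at its underside or middle. Leave it alone.
- glue: Bystander, loose: an upright glue bottle, 60 mm dia, 160 mm tall, left of the gearbox; origin in it at its underside or middle. Leave it alone.
- screwdriver: Bystander, loose: a screwdriver lying beyond the glue bottle, to the left of the motor; origin in it at its underside or middle. Leave it alone.
- tape_measure: Bystander, loose: a tape measure, 70 x 40 x 62 mm, left of the gearbox beyond the glue bottle; origin in it at its underside or middle. Leave it alone.
- mug: Bystander, loose: a white mug at the far left of the bench; origin in it at its underside or middle. Leave it alone.
- clamp: Bystander, loose: a steel bar clamp, 300 mm long, lying at the far right of the bench; origin in it at its underside or middle. Leave it alone.

How it is judged:
At the end, for the whole second after the job is handed in: The lever is at rest in the right-hand leg (cross tilt below -0.20 rad), home in the slot at the end where the round boss is: tilted at least 0.255 of the 0.30 rad towards it (value of joint selector_cross below -0.2 rad and ((x of boss_round in the frame of gearbox above 0 m and value of joint selector_fore above 0.255 rad) or (x of boss_round in the frame of gearbox below 0 m and value of joint selector_fore below -0.255 rad)) and velocity of joint selector_fore between -0.02 and 0.02 rad/s); the robot touches nothing.
It fails at once if the lever is put into the right-hand slot marked by the bar (more than 0.18 rad towards it) (value of joint selector_cross below -0.15 rad and ((x of boss_round in the frame of gearbox above 0 m and value of joint selector_fore below -0.18 rad) or (x of boss_round in the frame of gearbox below 0 m and value of joint selector_fore above 0.18 rad))).
It fails at once if the lever is forced through the steel between the slots (value of joint selector_cross between -0.1 and 0.1 rad and (value of joint selector_fore above 0.13 rad or value of joint selector_fore below -0.13 rad)).
It fails at once if the lever or its handle is taken between the fingers (x of the grasp point in the frame of selector_grip between -0.008 and 0.008 m and y of the grasp point in the frame of selector_grip between -0.008 and 0.008 m and z of the grasp point in the frame of selector_grip between -0.08 and 0.035 m).
It fails at once if something else on the bench is moved by more than 25 mm (distance of any of hex_key, offcut, glue, screwdriver, tape_measure, mug, clamp from where it was at the start of the episode above 0.025 m).
It also fails if it takes over 51 s, if anything falls off the work surface, if the arm or the gripper's body presses on something with over 40 N, if the wrist force passes 120 N, or if a joint passes its speed limit or range.

### The arm

A 6-joint arm with a two-finger parallel gripper is mounted at the origin on the work surface. World frame = base frame: x ahead of the robot, y to its left, z up, the work surface at z = 0. Lengths are in m, angles in rad, forces in N, time in s.
With the tool pointing down it reaches from about 0.425 to 0.95 m from the base axis. Payload 3.5 kg.
Tool frame: the origin (TCP) lies at the very end of the fingers, on their centre line; the grasp point (between the pads) lies ctrl.grip_point_offset behind it (ctrl.grip_point_offset is the distance from the TCP to the grasp point, in m); z points along the fingers, y is the direction in which the jaws open and shut (so a half turn about z gives the same grasp; the last joint's range is limited). The gripper opens to 85 mm and grips with 20 to 120 N. Pads are 22 mm wide; open, the fingers measure 114 mm over their backs; the gripper's body (76 mm by 85 mm) begins 54 mm behind the grasp point. The pads swing forward as they close: fully open they stand 13 mm farther back than shut.
Start: joints at [-1.449, 0.286, 1.577, -0, 1.279, -0.15], TCP at [0.181, -0.65, 0.231] pointing down, gripper open.
Joint ranges: [-2.77, 2.77], [-0.9, 2.22], [0.21, 2.48], [-1.53, 4.67], [0.24, 2.81], [-2.84, 2.84]. Speed limits (rad/s): [2.79, 2.79, 3.14, 3.14, 3.14, 3.14].

### API

Orientations are given as a unit quaternion [x, y, z, w].
In Python, from plant import telemetry, imaging, ticket, finder, ctrl gives the robot as it stands. The module is installed in compiled form; this text tells all that it offers.
- The arm moves only by the shell command python3 -m crank 'ROWS' [FORCE]. ROWS is JSON, a list of rows, each a list of 7 numbers: the shift along the tool's x, y, z scaled (see below), then the turn, a rotation vector about the tool's x, y, z scaled (see below), then the opening, from 0 (shut) to 1 (fully open). A call has 1 to 12 rows; each row is the pose to reach, as a shift and turn from the pose commanded when the call began, along the tool's axes at that moment; what a row does not reach only later rows make up. The controller multiplies each number of a shift by 0.15 m and each number of a turn by 90 degrees. A row lasts 1/10 s, in which the tool goes at most 50 mm and 8.59 degrees, less where a joint would pass 70% of its speed; a pose out of reach is approached as far as the arm can. A call with a number of a shift or a turn outside -1 to 1 is refused whole. A call with a gripper value outside its range is refused whole. The fingers move at their own pace and stop on an object; FORCE is the grip in N (left out, the last holds). Time passes only in rows, so rows that repeat a pose let the fingers close. It gives the time, the measured TCP pose, the force and the opening at its end, in the units of the state.
- telemetry.get_state(): the state, without advancing time (a new reading comes with each control period).
- imaging.read_camera(name): name is "side" or "top" or "wrist"; returns a dict with "pixels" (384x512x3 uint8, red, green, blue), "vfov" (degrees; the focal length in pixels is half the picture's height over the tangent of half this angle, whatever the lens; pixels are square), "cx", "cy" (the principal point, pixels), "distortion" ([k1, k2, p1, p2, k3] as OpenCV has them; the pictures are not rectified), "rvec" (rotation vector, rad) and "tvec" (3), from world to camera coordinates, as OpenCV has them. Camera axes: x right, y down, z forward; pixel columns grow to the right and rows downward; lengths in m; the calibration is good to about 2 mm. A picture is of the moment at which its call begins. There is no depth.
- ticket.sign_off(): hands the job in, once; it reports no verdict.
Trained networks look in a picture, given as the dict that the camera call returned (one of the last four; its "shot" number tells which), for a name from the list of things; names that differ only in an ending like _2 or _b are one class to them, and where a whole thing is asked for, a point or a joint stands for the part that bears it (a point fixed in the world has none). Each returns a list of dicts, best first, with "confidence" (0 to 1); they miss things now and then, are a little off and sometimes report something else, mostly with a low value. They report only what shows in the picture. A call takes as long as a camera call.
- finder.masks_of(label, picture): "pixels" (384x512 bool, what is visible of it) and "extent" ([left, top, right, bottom] in pixels, round what is visible of it).
- finder.pinpoint(label, picture): "location" ([row, column] in pixels: a listed point, or the origin of a listed thing).
The state is a dict: "time": time; "qpos": joint angles; "dq": joint speeds; "joint_efforts": joint torques, N m; "eef_pos": TCP position; "tcp_rot": TCP orientation; "contact_force": force on the tool from outside, world axes, zero at the start; "wrist_torque": the same for the moment, N m; "opening": opening from 0.0 (shut) to 1.0 (fully open).
Only numpy, scipy, OpenCV 4.12 (cv2) and the standard library are available. Lean on these libraries where they do the work, as an engineer would, in place of code of your own. Each camera call takes 0.05 s, during which the arm holds its last target.

## Working session

There is one attempt and no reset: what is moved stays moved. The work goes in short steps, Python scripts to look and compute and a shell command to move; the robot and the scene stay as the last step left them, time stands still between calls to the robot, and variables do not carry over. Pictures are saved under pics/ and viewed, and the job is handed in when it is done.

```bash
mkdir -p pics; python3 - <<'E'
from plant import telemetry, imaging, finder, ctrl
import cv2,pickle
print(telemetry.get_state(), ctrl.grip_point_offset)
for n in ["top","side"]:
    p=imaging.read_camera(n); cv2.imwrite(f"pics/{n}0.png",p["pixels"][:,:,::-1])
    print(n,{k:v for k,v in p.items() if k!="pixels"})
    for l in ["gate_center","lever_pivot","selector_grip","boss_round","boss_bar","gearbox","hex_key"]:
        r=finder.pinpoint(l,p); print(l,[(x["confidence"],x["location"]) for x in r[:2]])
    pickle.dump(p,open(f"{n}0.pkl","wb"))
E
```

```text
{'time': 0.0, 'qpos': array([-1.44903173e+00,  2.87164266e-01,  1.57818821e+00, -4.30435030e-06,
        1.27860543e+00, -1.50016669e-01]), 'dq': array([ 0.00168456, -0.00016986, -0.00078229, -0.00149365,  0.00034195,
       -0.00058206]), 'joint_efforts': array([-7.40454325e-04, -4.05986452e+01, -2.92626715e+01, -1.79539520e-04,
        5.82563662e-03,  3.23519068e-06]), 'eef_pos': array([ 0.18113743, -0.64955318,  0.22994205]), 'tcp_rot': array([ 9.90780290e-01,  1.35473311e-01,  1.46452303e-05, -1.18253614e-03]), 'contact_force': array([ 0.31581515, -0.21453591,  0.32812669]), 'wrist_torque': array([-0.04915798,  0.00457667,  0.03481245]), 'opening': 1.0011964004648337} 0.0187
top {'vfov': 45.77842169936464, 'cx': 256.25222706476586, 'cy': 194.83878575498082, 'distortion': array([-0.16452043,  0.        ,  0.        ,  0.        ,  0.        ]), 'rvec': array([ 2.12130716, -2.11265793,  0.17737137]), 'tvec': array([-0.02445131,  0.60292274,  1.42923732]), 'shot': 1}
gate_center [(0.56, [195.8, 273.4])]
lever_pivot [(0.24, [202.1, 274.3])]
selector_grip [(0.59, [196.0, 261.9])]
boss_round [(0.64, [219.4, 222.8]), (0.47, [173.1, 280.9])]
boss_bar [(0.58, [210.6, 282.7])]
gearbox [(0.56, [199.1, 273.8]), (0.31, [173.9, 121.3])]
hex_key [(0.62, [196.7, 261.0])]
side {'vfov': 46.209933903525865, 'cx': 250.41999799634604, 'cy': 175.90816186426633, 'distortion': array([0.05731857, 0.        , 0.        , 0.        , 0.        ]), 'rvec': array([ 2.3631373 , -0.1276835 ,  0.06776507]), 'tvec': array([-0.56694566,  0.09778285,  1.37240333]), 'shot': 2}
gate_center [(0.53, [251.8, 221.3])]
lever_pivot []
selector_grip [(0.56, [161.5, 258.5]), (0.55, [109.0, 267.5])]
boss_round [(0.56, [191.0, 284.5])]
boss_bar [(0.45, [189.3, 244.6])]
gearbox [(0.94, [213.2, 261.5])]
hex_key [(0.65, [176.6, 252.5])]
```

```bash
python3 - <<'E'
import cv2
for n,(r,c) in {"top":((110,290),(150,390)),"side":((90,290),(150,400))}.items():
    i=cv2.imread(f"pics/{n}0.png")[r[0]:r[1],c[0]:c[1]]
    cv2.imwrite(f"pics/{n}0c.png",cv2.resize(i,None,fx=3,fy=3,interpolation=cv2.INTER_CUBIC))
E
```

```text
(no output)
```

View pics/top0.png

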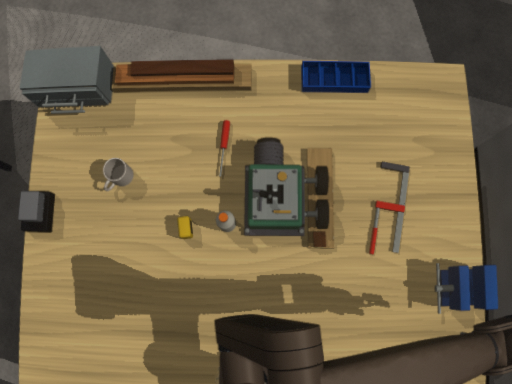

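View pics/side0.png

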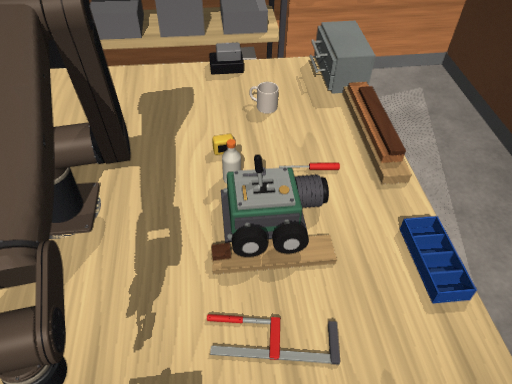

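```bash
sleep 1; ls pics
```

```text
side0.png
side0c.png
top0.png
top0c.png
```

View pics/top0c.png

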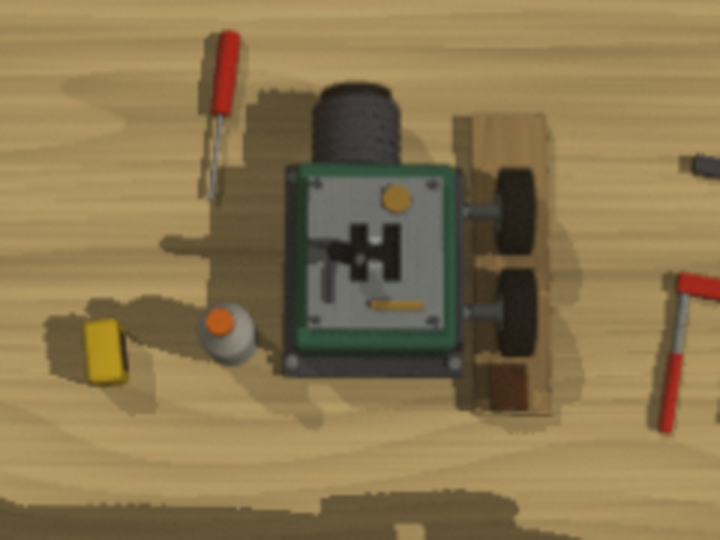

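View pics/side0c.png

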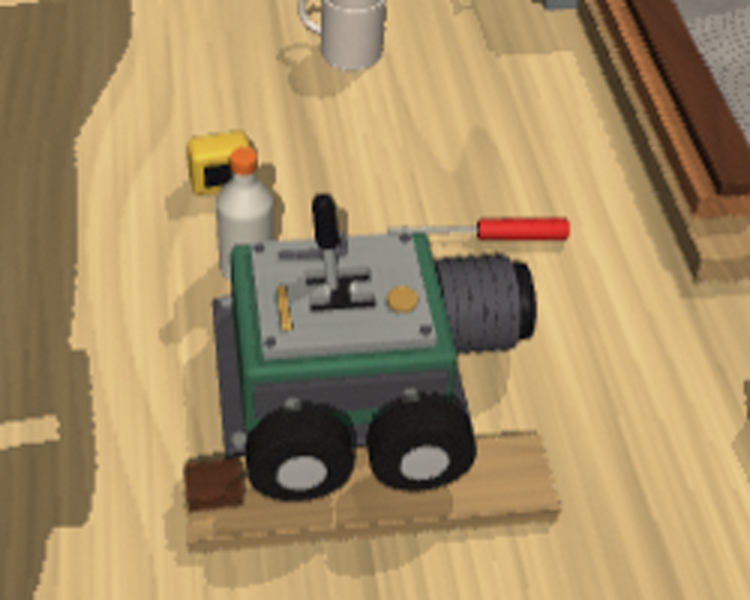

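```bash
cat > h.py <<'E'
import numpy as np,cv2,pickle
from scipy.optimize import least_squares
def proj(p,X):
    f=192/np.tan(np.radians(p["vfov"])/2)
    K=np.array([[f,0,p["cx"]],[0,f,p["cy"]],[0,0,1]])
    return cv2.projectPoints(np.array(X,float).reshape(-1,3),p["rvec"],p["tvec"],K,p["distortion"])[0].reshape(-1,2)
def ray(p,uv,z):
    r=least_squares(lambda a:proj(p,[a[0],a[1],z])[0]-np.array(uv),[.6,0]); return r.x
def gb(g,P):
    P=np.array(P,float).reshape(-1,3);c,s=np.cos(g[2]),np.sin(g[2])
    return np.c_[g[0]+c*P[:,0]-s*P[:,1],g[1]+s*P[:,0]+c*P[:,1],P[:,2]]
def lev(f,c,h=.14): return [h*np.sin(f),h*np.cos(f)*np.sin(c),.045+h*np.cos(f)*np.cos(c)]
E
python3 - <<'E'
from h import *
T=pickle.load(open("top0.pkl","rb"));S=pickle.load(open("side0.pkl","rb"))
t=lambda a:np.array(a)/3+[150-1/3,110-1/3]; s=lambda a:np.array(a)/3+[150-1/3,90-1/3]
B={"round":([.056,-.022,.128],(397,198),(403,298)),"gate":([0,0,.122],(375,252),(341,290)),
"bar":([-.056,-.022,.128],(398,305),(285,308))}
for k,(P,a,b) in B.items(): print(k,ray(T,t(a),P[2]),ray(S,s(b),P[2]))
def res(g):
    o=[]
    for P,a,b in B.values():
        X=gb(g,P); o+=list(proj(T,X)[0]-t(a))+list(proj(S,X)[0]-s(b))
    return np.array(o)
r=least_squares(res,[.6,0,0]);print(r.x,res(r.x).round(1))
g=r.x; pickle.dump(g,open("g.pkl","wb"))
L=[((330,251),(324,221))] # handle centre guess
def rl(q): X=gb(g,lev(*q)); return np.r_[proj(T,X)[0]-t(L[0][0]),proj(S,X)[0]-s(L[0][1])]
r=least_squares(rl,[0,.26]);print(r.x,r.fun)
for n,p,cr in (("top",T,(110,290,150,390)),("side",S,(90,290,150,400))):
    i=p["pixels"][cr[0]:cr[1],cr[2]:cr[3],::-1]; i=cv2.resize(i,None,fx=4,fy=4,interpolation=cv2.INTER_CUBIC)
    def pt(X,c):
        u=(proj(p,gb(g,X))-[cr[2]-.375,cr[0]-.375])*4
        cv2.polylines(i,[np.round(u).astype(int)],True,c,1)
    for y in(.017,-.017): pt([[a,b,.122] for a,b in((.031,y-.01),(.031,y+.01),(-.031,y+.01),(-.031,y-.01))],(0,0,255))
    pt([[a,b,.122] for a,b in((.08,.07),(.08,-.07),(-.08,-.07),(-.08,.07))],(255,0,0))
    pt([[a,b,0] for a,b in((.1,.085),(.1,-.085),(-.1,-.085),(-.1,.085))],(255,255,0))
    pt([lev(*r.x,h) for h in (.08,.167)],(0,255,255))
    cv2.imwrite(f"pics/ov_{n}.png",i[:, :800][:600])
E
```

```text
round [ 0.65069174 -0.10345955] [ 0.65192326 -0.10667406]
gate [ 0.59448533 -0.08054749] [ 0.59649263 -0.08505745]
bar [ 0.5380086  -0.10394631] [ 0.54080865 -0.10800756]
[ 0.59551634 -0.08294403  0.00663264] [ 0.4 -0.3 -0.2 -0.5  0.8 -0.3 -0.4 -0.5  0.4 -0.5 -0.5 -0.7]
[-0.07649477  0.33178819] [ 1.06516942  0.15707118 -0.14479891 -2.22152111]
```

```bash
python3 - <<'E'
import cv2,numpy as np
a=cv2.imread("pics/ov_top.png")[100:500,200:600];b=cv2.imread("pics/ov_side.png")[150:550,250:650]
cv2.imwrite("pics/ov.png",np.hstack([a,b]))
E
```

```text
(no output)
```

View pics/ov.png

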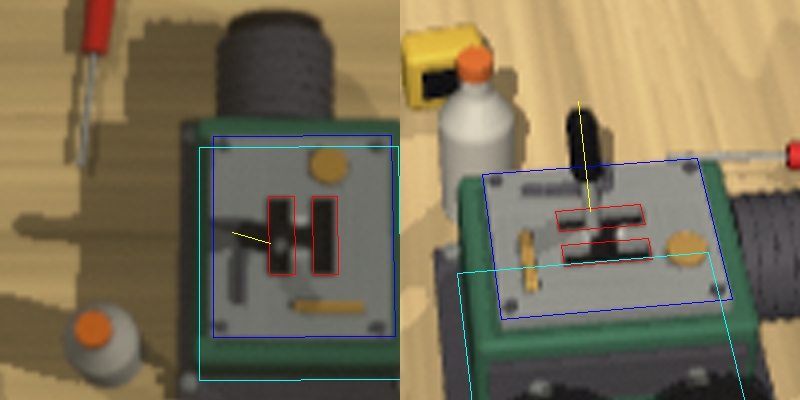

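```bash
python3 - <<'E'
from h import *
T=pickle.load(open("top0.pkl","rb"));S=pickle.load(open("side0.pkl","rb"));g=pickle.load(open("g.pkl","rb"))
rows=[]
for f in (None,-.1,-.03,.04):
    col=[]
    for p,(x0,y0) in ((T,(245,170)),(S,(235,145))):
        i=cv2.resize(np.ascontiguousarray(p["pixels"][y0:y0+40,x0:x0+50,::-1]),None,fx=7,fy=7,interpolation=cv2.INTER_CUBIC)
        if f is not None:
            u=(proj(p,gb(g,[lev(f,.26,h) for h in (.08,.113,.14,.167)]))-[x0,y0]+.5)*7
            cv2.polylines(i,[np.round(u).astype(int)],False,(0,255,255),1)
            for q in u: cv2.circle(i,tuple(np.round(q).astype(int).tolist()),3,(0,0,255),1)
        col.append(i)
    rows.append(np.vstack(col))
o=np.vstack([np.hstack(rows)]);cv2.imwrite("pics/lv.png",cv2.resize(o,(800,int(800*o.shape[0]/o.shape[1]))))
cv2.imwrite("pics/lv1.png",np.hstack([rows[0],rows[2]]))
E
```

```text
(no output)
```

View pics/lv1.png

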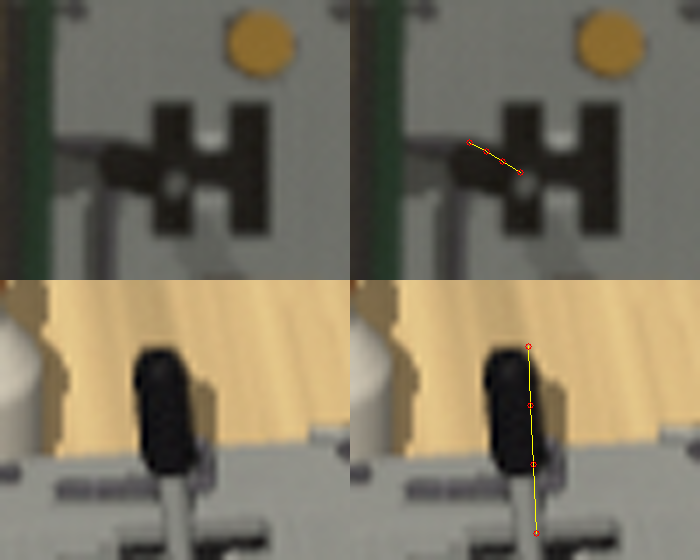

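```bash
python3 - <<'E'
from h import *
T=pickle.load(open("top0.pkl","rb"));S=pickle.load(open("side0.pkl","rb"));g=pickle.load(open("g.pkl","rb"))
for nm,pts in {"side":[(S,.1275,(168,445-280),(235,145)),(S,.167,(160,357-280),(235,145))],
 "both":[(S,.1275,(168,445-280),(235,145)),(S,.167,(160,357-280),(235,145)),(T,.167,(112,162),(245,170)),(T,.077,(175,185),(245,170))]}.items():
    fn=lambda q:np.concatenate([proj(p,gb(g,lev(*q,h)))[0]-(np.array(uv)/7-.5+o) for p,h,uv,o in pts])
    r=least_squares(fn,[-.1,.26]);print(nm,r.x,r.fun.round(1))
f,c=-.13,.26
for f in(-.13,-.1,0): print(f,gb(g,[lev(f,.26),lev(f,.26,.167),lev(0,-.26),lev(.3,-.26)]).round(3).tolist())
E
```

```text
side [-0.0798529  0.2099159] [ 0.  -0.3 -0.   0.3]
both [-0.08003046  0.25566517] [-0.3 -1.4 -0.4 -1.1  1.3 -0.1 -0.3 -0.5]
-0.13 [[0.577, -0.047, 0.179], [0.574, -0.041, 0.205], [0.596, -0.119, 0.18], [0.637, -0.117, 0.174]]
-0.1 [[0.581, -0.047, 0.18], [0.579, -0.04, 0.206], [0.596, -0.119, 0.18], [0.637, -0.117, 0.174]]
0 [[0.595, -0.047, 0.18], [0.595, -0.04, 0.206], [0.596, -0.119, 0.18], [0.637, -0.117, 0.174]]
```

```bash
python3 -m crank '[[0.83,-0.81,-0.2,0,0,0.173,0],[0.83,-0.81,-0.2,0,0,0.173,0],[0.83,-0.81,-0.2,0,0,0.173,0],[0.83,-0.81,-0.2,0,0,0.173,0],[0.83,-0.81,-0.2,0,0,0.173,0],[0.83,-0.81,-0.2,0,0,0.173,0]]'
```

```text
time: 1.4
eef_pos: [0.2688, -0.4998, 0.2618]
tcp_rot: [1.0, 0.001, 0.0, 0.001]
contact_force: [-0.3, 0.3, -0.2]
opening: 0.005
```

```bash
R='x'; python3 -m crank '[[0.6,-1,0,0,0,0,0],[0.6,-1,0,0,0,0,0],[0.6,-1,0,0,0,0,0],[0.6,-1,0,0,0,0,0],[0.6,-1,0,0,0,0,0]]'; python3 -m crank '[[0.6,-1,0,0,0,0,0],[0.6,-1,0,0,0,0,0],[0.6,-1,0,0,0,0,0],[0.6,-1,0,0,0,0,0],[0.6,-1,0,0,0,0,0]]';python3 -m crank '[[0.46,-1,0,0,0,0,0],[0.46,-1,0,0,0,0,0],[0.46,-1,0,0,0,0,0],[0.46,-1,0,0,0,0,0],[0.46,-1,0,0,0,0,0],[0.46,-1,0,0,0,0,0]]'
```

```text
time: 1.9
eef_pos: [0.3594, -0.3485, 0.261]
tcp_rot: [1.0, 0.001, -0.0, -0.0]
contact_force: [0.0, -0.5, -0.2]
opening: -0.002
time: 2.4
eef_pos: [0.4495, -0.1994, 0.2611]
tcp_rot: [1.0, 0.001, -0.0, -0.0]
contact_force: [0.5, -0.7, -0.0]
opening: 0.001
time: 3.0
eef_pos: [0.5175, -0.0518, 0.261]
tcp_rot: [1.0, -0.001, -0.0, 0.001]
contact_force: [0.6, -0.6, 0.3]
opening: 0.0
```

```bash
python3 -m crank '[[0,-0.03,0.3,0,0,0,0],[0,-0.03,0.6,0,0,0,0],[0,-0.03,0.6,0,0,0,0],[0,-0.03,0.6,0,0,0,0]]'
cat > look.py <<'E'
import sys;from plant import imaging;from h import *
n=sys.argv[1];g=pickle.load(open("g.pkl","rb"));out=[]
B={"top":(245,165,75,60),"side":(225,135,90,72),"wrist":(0,0,512,384)}
for c in sys.argv[2:]:
    p=imaging.read_camera(c);pickle.dump(p,open(f"{c}_{n}.pkl","wb"));x,y,w,h=B[c]
    out.append(cv2.resize(np.ascontiguousarray(p["pixels"][y:y+h,x:x+w,::-1]),(400,int(400*h/w)),interpolation=cv2.INTER_CUBIC))
m=max(o.shape[0] for o in out)
cv2.imwrite(f"pics/{n}.png",np.hstack([cv2.copyMakeBorder(o,0,m-o.shape[0],0,0,cv2.BORDER_CONSTANT) for o in out]))
E
python3 look.py a1 side wrist
```

```text
time: 3.4
eef_pos: [0.517, -0.0469, 0.1713]
tcp_rot: [1.0, -0.001, -0.001, -0.0]
contact_force: [0.0, -0.8, 0.4]
opening: -0.004
```

View pics/a1.png

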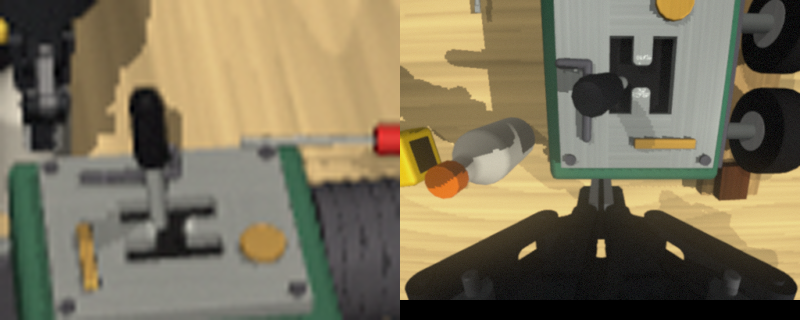

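```bash
python3 -m crank '[[0.1,0,0,0,0,0,0],[0.2,0,0,0,0,0,0],[0.26,0,0,0,0,0,0],[0.26,0,0,0,0,0,0]]';  python3 -m crank '[[0.02,0,0,0,0,0,0],[0.04,0,0,0,0,0,0],[0.04,0,0,0,0,0,0]]'; python3 -m crank '[[0.02,0,0,0,0,0,0],[0.04,0,0,0,0,0,0],[0.04,0,0,0,0,0,0]]'
python3 look.py a2 side wrist
```

```text
time: 3.9
eef_pos: [0.5585, -0.0459, 0.1737]
tcp_rot: [1.0, 0.0, 0.002, 0.001]
contact_force: [-0.4, 0.1, 0.7]
opening: 0.001
time: 4.2
eef_pos: [0.5623, -0.0452, 0.1715]
tcp_rot: [1.0, 0.0, -0.0, 0.0]
contact_force: [-1.8, 0.2, 1.1]
opening: 0.004
time: 4.5
eef_pos: [0.5687, -0.0451, 0.1713]
tcp_rot: [1.0, 0.0, -0.0, -0.0]
contact_force: [-0.8, 0.2, 0.4]
opening: -0.002
```

View pics/a2.png

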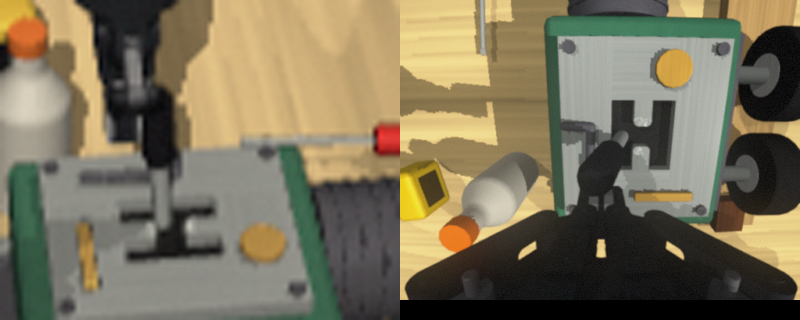

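```bash
python3 -m crank '[[0.015,0,0,0,0,0,0],[0.03,0,0,0,0,0,0],[0.03,0,0,0,0,0,0]]'
python3 -m crank '[[-0.1,0,0,0,0,0,0],[-0.3,0,0,0,0,0,0],[-0.3,0,0,0,0,0,0]]'
python3 look.py a3 side wrist
python3 - <<'E'
from h import *
g=pickle.load(open("g.pkl","rb"))
for c,col in(("side",(225,135,400/90)),("wrist",(0,0,400/512))):
    p=pickle.load(open(f"{c}_a3.pkl","rb"))
    for f in (-.06,-.03,0,.03): print(c,f,((proj(p,gb(g,[lev(f,.26,h) for h in(.08,.113,.14,.167)]))-col[:2])*col[2]).round(0).tolist())
E
```

```text
time: 4.9
eef_pos: [0.5733, -0.0452, 0.1713]
tcp_rot: [1.0, -0.0, 0.0, -0.0]
contact_force: [-1.7, 0.6, 1.1]
opening: 0.002
time: 5.2
eef_pos: [0.5256, -0.0448, 0.1701]
tcp_rot: [1.0, -0.0, -0.001, -0.0]
contact_force: [0.7, -0.0, -0.0]
opening: -0.001
side -0.06 [[157.0, 203.0], [153.0, 159.0], [150.0, 123.0], [147.0, 85.0]]
side -0.03 [[160.0, 203.0], [158.0, 159.0], [157.0, 122.0], [155.0, 84.0]]
side 0 [[164.0, 202.0], [164.0, 158.0], [163.0, 121.0], [163.0, 83.0]]
side 0.03 [[168.0, 202.0], [169.0, 158.0], [170.0, 121.0], [171.0, 83.0]]
wrist -0.06 [[222.0, 93.0], [213.0, 98.0], [204.0, 104.0], [190.0, 111.0]]
wrist -0.03 [[222.0, 91.0], [213.0, 93.0], [204.0, 96.0], [190.0, 101.0]]
wrist 0 [[222.0, 88.0], [213.0, 88.0], [204.0, 89.0], [190.0, 90.0]]
wrist 0.03 [[222.0, 84.0], [214.0, 83.0], [204.0, 81.0], [189.0, 78.0]]
```

View pics/a3.png

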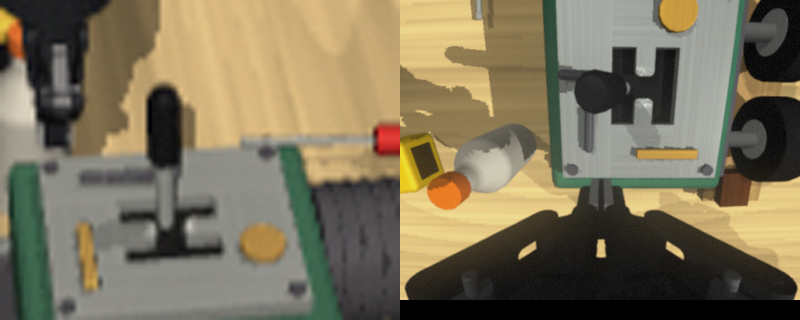

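```bash
python3 -m crank '[[0,-0.2,-0.08,0,0,0,0],[0,-0.37,-0.08,0,0,0,0],[0,-0.37,-0.08,0,0,0,0],[0.2,-0.37,-0.08,0,0,0,0],[0.465,-0.37,-0.08,0,0,0,0],[0.465,-0.37,-0.08,0,0,0,0],[0.465,-0.37,-0.08,0,0,0,0]]'
python3 look.py a4 side wrist
```

```text
time: 6.0
eef_pos: [0.5984, 0.0096, 0.1825]
tcp_rot: [1.0, -0.0, -0.001, 0.0]
contact_force: [-0.2, -0.8, 0.1]
opening: 0.005
```

View pics/a4.png

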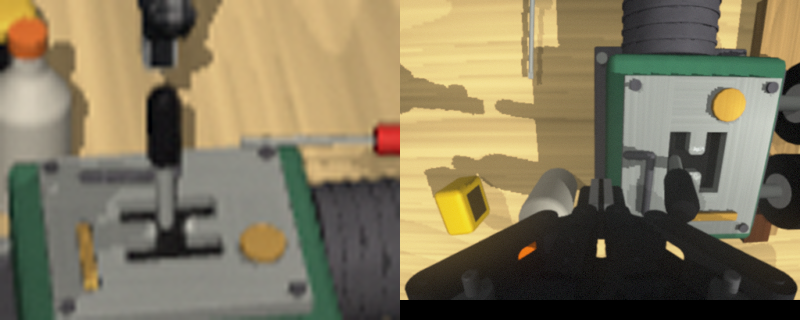

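```bash
python3 -m crank '[[-0.015,0.08,0,0,0,0,0],[-0.015,0.14,0,0,0,0,0],[-0.015,0.18,0,0,0,0,0],[-0.015,0.22,0,0,0,0,0],[-0.015,0.26,0,0,0,0,0],[-0.015,0.26,0,0,0,0,0]]'
python3 -m crank '[[0,0.04,0,0,0,0,0],[0,0.08,0,0,0,0,0],[0,0.12,0,0,0,0,0],[0,0.12,0,0,0,0,0]]'
python3 look.py a5 side wrist
```

```text
time: 6.7
eef_pos: [0.5957, -0.0296, 0.1837]
tcp_rot: [1.0, -0.0, 0.0, 0.0]
contact_force: [-0.0, -0.2, -0.1]
opening: 0.001
time: 7.1
eef_pos: [0.5956, -0.0477, 0.1832]
tcp_rot: [1.0, -0.0, -0.0, 0.0]
contact_force: [0.6, -0.0, 0.4]
opening: 0.0
```

View pics/a5.png

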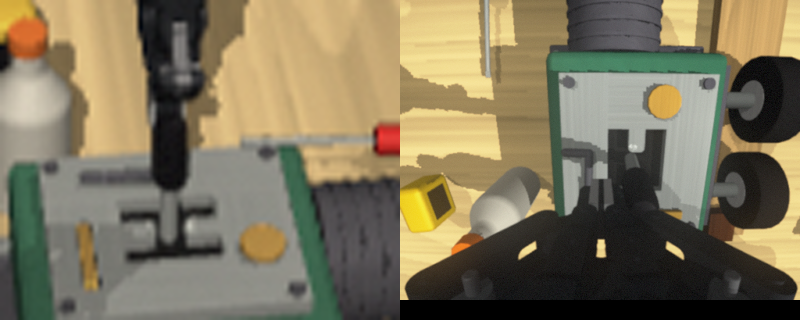

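```bash
python3 -m crank '[[0,0.05,0,0,0,0,0],[0,0.1,0,0,0,0,0],[0,0.15,0,0,0,0,0],[0,0.2,0,0,0,0,0],[0,0.24,0,0,0,0,0],[0,0.24,0,0,0,0,0]]'
python3 -m crank '[[0,0.03,0,0,0,0,0],[0,0.06,0,0,0,0,0],[0,0.06,0,0,0,0,0]]'
python3 look.py a6 side wrist
```

```text
time: 7.8
eef_pos: [0.5953, -0.0839, 0.1829]
tcp_rot: [1.0, -0.0, -0.0, 0.0]
contact_force: [-1.0, -0.0, 0.8]
opening: 0.001
time: 8.1
eef_pos: [0.5955, -0.0923, 0.1832]
tcp_rot: [1.0, -0.0, -0.0, 0.0]
contact_force: [-0.5, -0.2, 0.8]
opening: -0.003
```

View pics/a6.png

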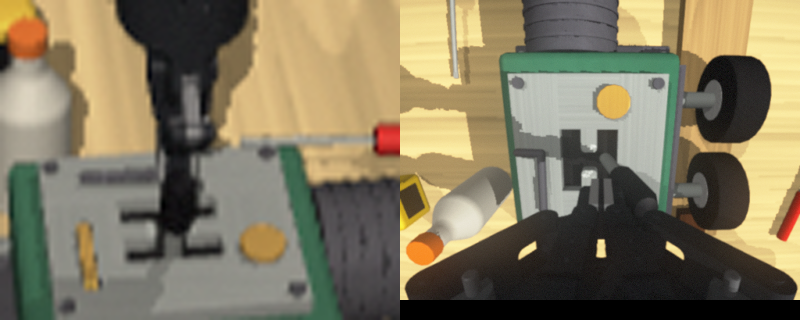

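```bash
python3 -m crank '[[0,0.02,0,0,0,0,0],[0,0.03,0,0,0,0,0]]'
python3 -m crank '[[0,0.02,0,0,0,0,0],[0,0.03,0,0,0,0,0]]'
python3 look.py a7 side wrist
```

```text
time: 8.4
eef_pos: [0.5955, -0.096, 0.1833]
tcp_rot: [1.0, 0.0, 0.0, -0.0]
contact_force: [0.9, 2.9, -1.7]
opening: 0.002
time: 8.6
eef_pos: [0.5954, -0.0968, 0.1831]
tcp_rot: [1.0, -0.001, -0.0, -0.005]
contact_force: [0.7, 14.0, 1.5]
opening: -0.003
```

View pics/a7.png

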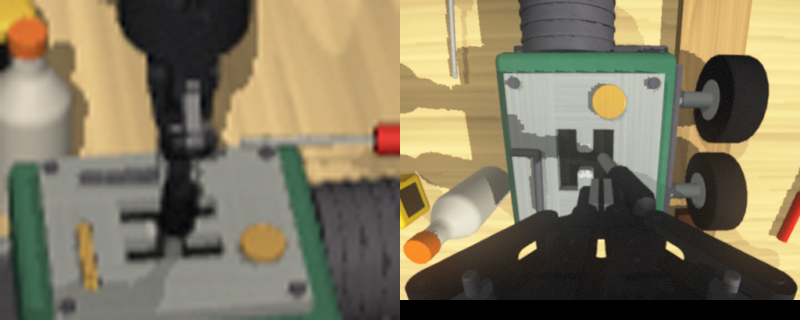

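```bash
python3 -m crank '[[0,-0.1,0,0,0,0,0],[0,-0.25,0,0,0,0,0],[-0.2,-0.25,0,0,0,0,0],[-0.5,-0.25,0.07,0,0,0,0],[-0.5,-0.1,0.07,0,0,0,0],[-0.5,0.15,0.07,0,0,0,0],[-0.5,0.15,0.07,0,0,0,0],[-0.5,0.15,0.07,0,0,0,0]]'
python3 look.py a8 side wrist
```

```text
time: 9.5
eef_pos: [0.5207, -0.124, 0.1733]
tcp_rot: [1.0, -0.001, 0.0, 0.0]
contact_force: [0.4, -0.3, -0.4]
opening: 0.001
```

View pics/a8.png

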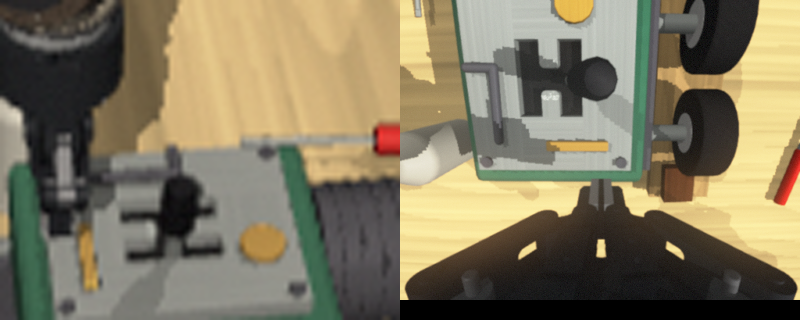

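```bash
python3 -m crank '[[0.15,0,0,0,0,0,0],[0.3,0,0,0,0,0,0],[0.36,0,0,0,0,0,0],[0.41,0,0,0,0,0,0],[0.46,0,0,0,0,0,0],[0.5,0,0,0,0,0,0],[0.53,0,0,0,0,0,0],[0.56,0,0,0,0,0,0],[0.56,0,0,0,0,0,0]]'
python3 -m crank '[[0.03,0,0,0,0,0,0],[0.04,0,0,0,0,0,0],[0.04,0,0,0,0,0,0]]'
python3 look.py a9 side wrist
```

```text
time: 10.5
eef_pos: [0.6047, -0.1233, 0.1724]
tcp_rot: [1.0, 0.0, -0.0, -0.0]
contact_force: [-0.9, 0.7, -1.4]
opening: 0.002
time: 10.8
eef_pos: [0.6107, -0.1234, 0.1728]
tcp_rot: [1.0, 0.0, 0.0, 0.0]
contact_force: [-2.3, -0.0, -0.2]
opening: -0.002
```

View pics/a9.png

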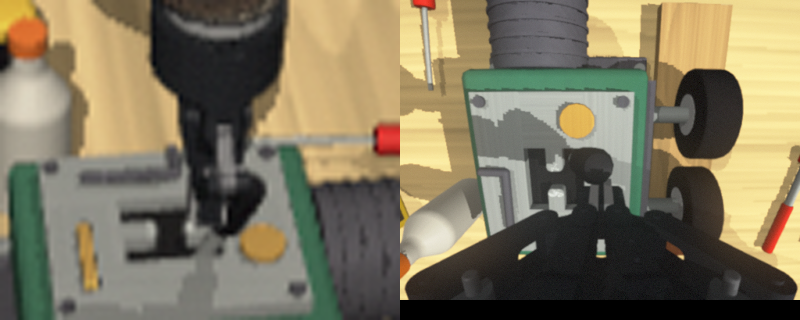

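```bash
python3 -m crank '[[0.02,0,0,0,0,0,0],[0.02,0,0,0,0,0,0]]'
python3 -m crank '[[0.015,0,0,0,0,0,0],[0.015,0,0,0,0,0,0]]'
```

```text
time: 11.1
eef_pos: [0.6138, -0.1233, 0.1729]
tcp_rot: [1.0, 0.0, 0.0, 0.0]
contact_force: [-2.2, 0.0, -1.6]
opening: 0.001
time: 11.3
eef_pos: [0.616, -0.1232, 0.1729]
tcp_rot: [1.0, 0.0, 0.0, 0.0]
contact_force: [-1.2, -0.6, -0.4]
opening: -0.001
```

```bash
python3 -m crank '[[0.015,0,0,0,0,0,0],[0.015,0,0,0,0,0,0]]'
python3 -m crank '[[0.015,0,0,0,0,0,0],[0.015,0,0,0,0,0,0]]'
```

```text
time: 11.5
eef_pos: [0.6176, -0.1232, 0.1725]
tcp_rot: [1.0, 0.0, -0.001, -0.0]
contact_force: [-3.3, -0.4, 0.0]
opening: 0.001
time: 11.7
eef_pos: [0.6184, -0.1231, 0.1723]
tcp_rot: [1.0, 0.0, -0.003, -0.0]
contact_force: [-7.4, -0.4, 1.2]
opening: -0.001
```

```bash
python3 -m crank '[[0.01,0,0,0,0,0,0],[0.01,0,0,0,0,0,0]]'
python3 -m crank '[[-0.2,0,0,0,0,0,0],[-0.5,0,0,0,0,0,0],[-0.6,0,-0.3,0,0,0,0],[-0.6,0,-0.6,0,0,0,0],[-0.6,0,-0.6,0,0,0,0]]'
python3 look.py b1 side wrist top
python3 - <<'E'
from h import *
g=pickle.load(open("g.pkl","rb"))
for c,col in(("side",(225,135,400/90)),("wrist",(0,0,400/512)),("top",(245,165,400/75))):
    p=pickle.load(open(f"{c}_b1.pkl","rb"))
    for f in (.2,.25,.3): print(c,f,((proj(p,gb(g,[lev(f,-.26,h) for h in(.113,.14,.167)]))-col[:2])*col[2]).round(0).tolist())
E
```

```text
time: 11.9
eef_pos: [0.6189, -0.1231, 0.1722]
tcp_rot: [1.0, 0.0, -0.005, -0.0]
contact_force: [-10.9, -0.5, 2.4]
opening: -0.006
time: 12.4
eef_pos: [0.5356, -0.1246, 0.272]
tcp_rot: [1.0, -0.0, 0.009, 0.003]
contact_force: [-0.4, 0.1, 0.7]
opening: -0.002
side 0.2 [[212.0, 223.0], [225.0, 202.0], [237.0, 180.0]]
side 0.25 [[221.0, 223.0], [235.0, 202.0], [251.0, 180.0]]
side 0.3 [[229.0, 224.0], [246.0, 203.0], [263.0, 181.0]]
wrist 0.2 [[189.0, 74.0], [194.0, 67.0], [201.0, 57.0]]
wrist 0.25 [[188.0, 69.0], [194.0, 59.0], [200.0, 48.0]]
wrist 0.3 [[188.0, 64.0], [193.0, 52.0], [200.0, 38.0]]
top 0.2 [[213.0, 103.0], [227.0, 84.0], [241.0, 65.0]]
top 0.25 [[212.0, 94.0], [226.0, 73.0], [240.0, 51.0]]
top 0.3 [[211.0, 85.0], [225.0, 62.0], [239.0, 38.0]]
```

```bash
python3 - <<'E'
import cv2
i=cv2.imread("pics/b1.png");cv2.imwrite("pics/b1a.png",i[:,:800]);cv2.imwrite("pics/b1b.png",i[:,800:])
E
```

```text
(no output)
```

View pics/b1a.png

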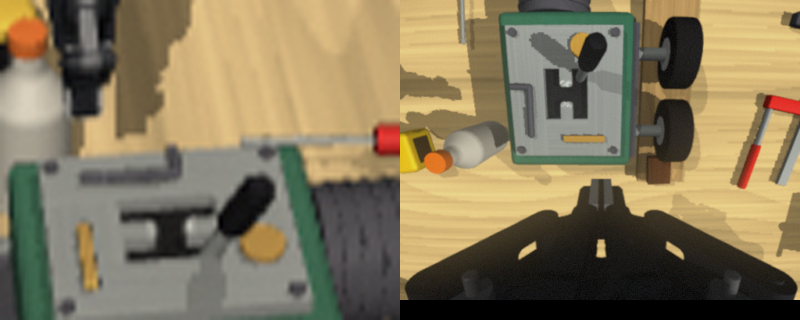

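View pics/b1b.png

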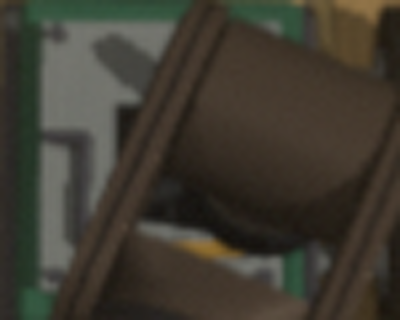

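```bash
python3 -m crank '[[0,0,0,0,0,0,0],[0,0,0,0,0,0,0],[0,0,0,0,0,0,0],[0,0,0,0,0,0,0],[0,0,0,0,0,0,0]]'; python3 -c "
from plant import ticket; print(ticket.sign_off())"
```

```text
time: 13.05
eef_pos: [0.5317, -0.1232, 0.2624]
tcp_rot: [1.0, 0.0, -0.0, -0.0]
contact_force: [-0.1, -0.2, -0.0]
opening: 0.002
the job is handed in; nothing more can be done
None
```

The lever is in the right-hand leg, home in the far slot marked by the round boss, and I handed the job in at about 13 s. The sign-off returned no verdict.

**What I did:** I kept the fingers shut and only pushed. The lever went about 11 mm away from the robot to line up with the cross channel. From there it went across to the right until it met the stop at 14 N. Last, it went away from the robot until the end stop pushed back at 11 N. The fingers then backed off and went up.

**Last checks:**
- **Lever position:** in the side picture the lever matches a fore tilt of about 0.30 rad and in the wrist picture about 0.29 rad, both drawn with the cross tilt at -0.26. The top camera could not confirm it, because the arm blocked the view.
- **Contact:** the tool force was about 0 at hand-in, with the fingers clear of the lever.
- **Other things on the bench:** the hex key, glue bottle, tape measure, offcut, screwdriver and clamp looked undisturbed in the pictures, though I did not measure them. I did not check the mug at the end; the arm never went near it.
- **Disagreements:** the end stop came about 5 mm later than I had worked out. One early fit put the cross tilt at 0.33, past the 0.26 stop; I had misread the handle's centre, and a refit gave 0.256.

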